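# Clear the cups and draw out the press's end rest

## Robot

A 6-joint arm with a two-finger parallel gripper is mounted at the origin on the work surface. World frame = base frame: x ahead of the robot, y to its left, z up, the work surface at z = 0. Lengths are in mm, angles in rad, forces in N, time in s.
With the tool pointing down it reaches from about 350 to 975 mm from the base axis. Payload 7.1 kg.
Tool frame: the origin (TCP) lies at the very end of the fingers, on their centre line; the grasp point (between the pads) lies 19 mm behind it; z points along the fingers, y is the line along which they close (so a half turn about z gives the same grasp; the last joint's range is limited). The gripper opens to 88 mm and grips with 3 to 60 N. Pads are 20 mm wide; open, the fingers measure 115 mm over their backs; the gripper's body (75 mm by 178 mm) begins 61 mm behind the grasp point.
Start: joints at [-1.368, 0.423, 1.63, -0, 1.089, -0.019], TCP at [137.511, -609.668, 222.675] pointing down, gripper open.
Joint ranges: [-3, 3], [-0.9, 2.11], [0.09, 2.58], [-1.31, 4.45], [0.11, 2.69], [-2.54, 2.54]. Speed limits (rad/s): [2.39, 2.39, 3.01, 3.14, 3.14, 3.14].

## Interface

Orientations are given as a rotation vector (axis times angle).
In Python, from workcell import ctrl gives the robot as it stands. The module is installed in compiled form; this text tells all that it offers.
- The arm moves only by the shell command python3 -m inch 'ROWS'. ROWS is JSON, a list of rows, each a list of 7 numbers: the shift along the tool's x, y, z scaled (see below), then the turn, a rotation vector about the tool's x, y, z scaled (see below), then the closure, from -1 (fully open) to 1 (shut). In form: [[tx, ty, tz, wx, wy, wz, hand], ...]. A call has 1 to 10 rows; each row is the pose to reach, as a shift and turn from the pose commanded when the call began, along the tool's axes at that moment; what a row does not reach only later rows make up. The controller multiplies each number of a shift by 0.15 m and each number of a turn by pi/4 rad. A row lasts 1/8 s, in which the tool goes at most 62.5 mm and 10.7 degrees, less where a joint would pass 70% of its speed; a pose out of reach is approached as far as the arm can. A call with a number of a shift or a turn outside -1 to 1 is refused whole. A call with a gripper value outside its range is refused whole. The fingers move at their own pace and stop on an object; the grip force is fixed at half the most. Time passes only in rows, so rows that repeat a pose let the fingers close. It gives the time, the measured TCP pose, the force, the opening and the grip force at its end, in the units of the state.
- ctrl.get_obs(): the state, without advancing time (a new reading comes with each control period).
- ctrl.get_image(name): name is "scene" or "top" or "wrist"; returns the picture (384x512x3 uint8, red, green, blue); there is no depth.
- ctrl.camera_params(name): a dict with "vfov" (degrees; the focal length in pixels is half the picture's height over the tangent of half this angle, whatever the lens; pixels are square), "cx", "cy" (the principal point, pixels), "distortion" ([k1, k2, p1, p2, k3] as OpenCV has them; the pictures are not rectified), "eye" and "attitude" of the camera in the world; the wrist camera has in their place "tool_from_camera" (4x4, takes a point from camera to tool coordinates, whose origin is the TCP and whose axes are the flange's). Camera axes: x right, y up, looking along -z (the intrinsics and any distortion apply to the point x, -y, -z); pixel columns grow to the right and rows downward; lengths in mm; the calibration is good to about 2 mm. A picture is of the moment at which its call begins: read the wrist's pose just before it. camera_params takes no time and is no camera call.
- ctrl.close_job(): hands the job in; it is judged then, once.
The state is a dict: "t": time; "qpos": joint angles; "qvel": joint speeds; "joint_torque": joint torques, N m; "ee_pos": TCP position; "orientation": TCP orientation; "ft_force": force on the tool from outside, world axes, zero at the start; "moment": the same for the moment, N m; "width": finger opening in mm; "grasp_force": force on a finger pad.
Only numpy, scipy, OpenCV 4.12 (cv2) and the standard library are available. Lean on these libraries where they do the work, as an engineer would, in place of code of your own. Each camera call takes 0.05 s, during which the arm holds its last target. There are 200 camera calls.

## Task

A long strap hinge goes on the hand press next, but the empty steel receiving cups stand in the way of its telescoping end rest: nest all three cups by size, the medium one standing in the large one and the small one in the medium one. Then squeeze the red button in the head of the end rest, draw the head out past its first stop to the second stop, as far as it goes, and finish while still holding it out there with the button squeezed in, because it springs back if let go. Keep the rest's head off the cups and leave the other hardware lying where it is.

Things in the scene. Friction and masses are not known exactly. Their poses are not given: they have to be found in the camera images.
- cup_large: the large receiving cup, dark steel, 84 mm outside diameter, 40 mm high, wall 5 mm (bore 74 mm), floor 4 mm thick, open at the top, 0.5 kg; it stands on the counter on the left. Origin: centre of its underside, z up
- cup_medium: the medium receiving cup, bright steel, 58 mm outside diameter, 60 mm high, wall 4 mm (bore 50 mm), floor 4 mm thick, about 0.33 kg. It stands in the path of the end rest. When nested its rim is 24 mm above that of the large cup. Origin: centre of its underside, z up
- cup_small: the small receiving cup, pale metal, 36 mm outside diameter, 80 mm high, wall 3.5 mm, floor 4 mm thick, about 0.22 kg. It stands in the path of the end rest, before or behind the medium cup. When nested its rim is 24 mm above that of the medium cup. Origin: centre of its underside, z up
- press: the dark green cast iron hand press, fixed to the counter at the right, base 160 mm (y) by 300 mm (x), 420 mm high over its head, lever knob at 525 mm on its -y side. Origin: on the counter under the ram axis; +y points along the end rest, the way it is drawn out; -x is the press's front, z up
- rest_head: head of the telescoping end rest: upright black block, 34 mm (x) by 40 mm (y), from 12 to 86 mm above the counter, a lip on its outer edge to 98 mm, on the end of an aluminium tube that slides in a sleeve through the press's base. Origin: its middle, at button height, 60 mm above the counter; +y is the way it is drawn out; the red button is on its -x face
- button_face (a point): middle of the outer face of the red button, 18 mm in diameter, 60 mm above the counter. Squeezed between two fingers from above, one on the button and one on the head's opposite (+x) face, it is 41 mm across with the button out and 36 mm with it in (outer face 24, then 19 mm from the head's middle)
- rest (a joint): how far the end rest is drawn out, m: 0 at home (locked), 0.08 at the first stop (it locks there if the button is let out), 0.16 at the second stop, the hard end of its travel, where nothing locks it. A spring draws it home with 3.6 N at home to 5.5 N at the second stop. It moves only while the button is in
- button (a joint): how far the red button is squeezed in, m: 0 out, 0.005 fully in; the lock is free from about 0.0035. Its spring pushes back with 3 to 8 N
- hinge_knuckle: bystander: brass hinge leaf with its knuckle, 76 mm long, lying on the left; leave it
- lock_cylinder: bystander: steel lock cylinder, 35 mm in diameter, 46 mm high, standing on the left; leave it
- nylon_bushing: bystander: red nylon flanged bushing, 34 mm in diameter, 28 mm high, standing at the back left; leave it
- latch_bolt: bystander: dark bronze latch bolt, 85 mm long, 25 mm high, lying at the back left; leave it
- strap_hinge: bystander: black strap hinge, 350 mm long, 16 mm high, lying flat at the back, along y; it is the next job; leave it
Things that resemble listed ones, but are neither listed nor needed, are in the scene too. Leave any purple or yellow look-alike of the cup_small alone.

How it is judged:
By the outcome, as a careful person would: the job done as asked, in the order asked, and still so for the second after the job is handed in, while the arm keeps its last pose, push and grip.
It also fails if it takes over 64 s, if anything falls off the work surface, if the arm or the gripper's body presses on something with over 40 N, if the wrist force passes 120 N, or if a joint passes its speed limit or range.

## Working session

There is one attempt and no reset: what is moved stays moved. The work goes in short steps, Python scripts to look and compute and a shell command to move; the robot and the scene stay as the last step left them, time stands still between calls to the robot, and variables do not carry over. Pictures are saved under pics/ and viewed, at most 10 in all, crops included, and the job is handed in when it is done.

```bash
mkdir -p pics; python3 - <<'E'
from workcell import ctrl
import cv2,numpy as np
o=ctrl.get_obs();print({k:np.round(v,3) for k,v in o.items()})
for n in("top","scene"):
    cv2.imwrite(f"pics/{n}0.png",ctrl.get_image(n)[:,:,::-1])
for n in("top","scene","wrist"):print(n,ctrl.camera_params(n))
a=cv2.imread("pics/top0.png");
cv2.imwrite("pics/top0b.png",cv2.resize(a,(800,600)))
b=cv2.imread("pics/scene0.png");cv2.imwrite("pics/scene0b.png",cv2.resize(b,(800,600)))
E
```

```text
{'t': np.float64(0.0), 'qpos': array([-1.368,  0.424,  1.631,  0.   ,  1.089, -0.019]), 'qvel': array([ 0.001, -0.001, -0.001,  0.   ,  0.001,  0.001]), 'joint_torque': array([ 1.0000e-03, -5.4462e+01, -2.7367e+01,  6.5000e-02,  2.3000e-02,
       -0.0000e+00]), 'ee_pos': array([ 137.402, -609.143,  221.893]), 'orientation': array([-3.121, -0.347,  0.   ]), 'ft_force': array([-0.042,  0.392,  0.008]), 'moment': array([-0.022,  0.025,  0.039]), 'grasp_force': np.float64(0.0), 'width': np.float64(88.102)}
top {'vfov': 46.61236016962445, 'cx': 252.5477634098925, 'cy': 198.99568306698237, 'distortion': array([-9.75799362e-05,  0.00000000e+00,  0.00000000e+00,  0.00000000e+00,
        0.00000000e+00]), 'eye': array([ 402.33201716,   -9.36074247, 1435.71627914]), 'attitude': array([ 0.11801446, -0.09042767, -1.57386835])}
scene {'vfov': 44.23439455472172, 'cx': 254.18086537826645, 'cy': 189.30970314941186, 'distortion': array([0.05411603, 0.        , 0.        , 0.        , 0.        ]), 'eye': array([ 921.42314662,  568.82276657, 1189.52846914]), 'attitude': array([0.19282787, 0.70083817, 2.53779402])}
wrist {'vfov': 68.16010621736659, 'cx': 259.54602069212444, 'cy': 189.41366888350868, 'distortion': array([-0.03697811,  0.        ,  0.        ,  0.        ,  0.        ]), 'tool_from_camera': array([[ 9.04551293e-04,  9.69830448e-01,  2.43778759e-01,
         6.63475423e+01],
       [ 9.99999474e-01, -9.95373678e-04,  2.49377275e-04,
         3.27082264e-01],
       [ 4.84504635e-04,  2.43778406e-01, -9.69830838e-01,
        -1.62839169e+02],
       [ 0.00000000e+00,  0.00000000e+00,  0.00000000e+00,
         1.00000000e+00]])}
```

View pics/top0b.png

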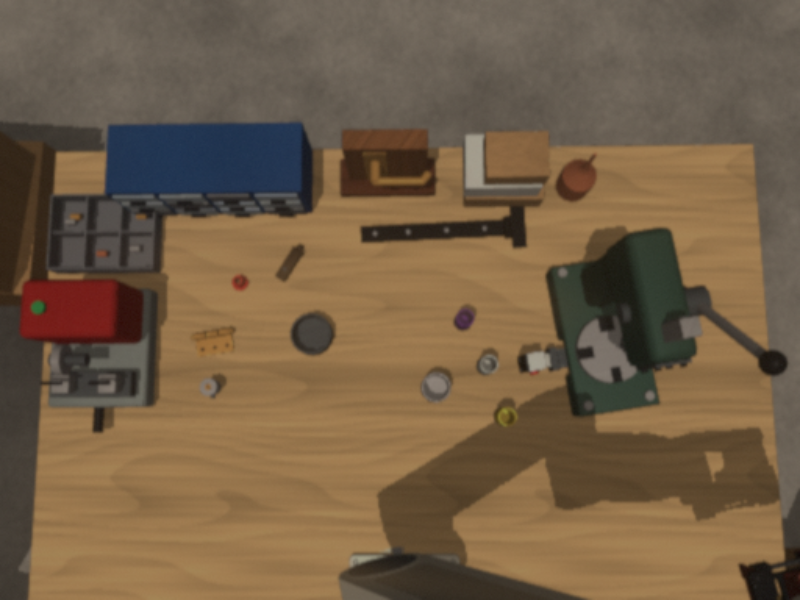

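View pics/scene0b.png

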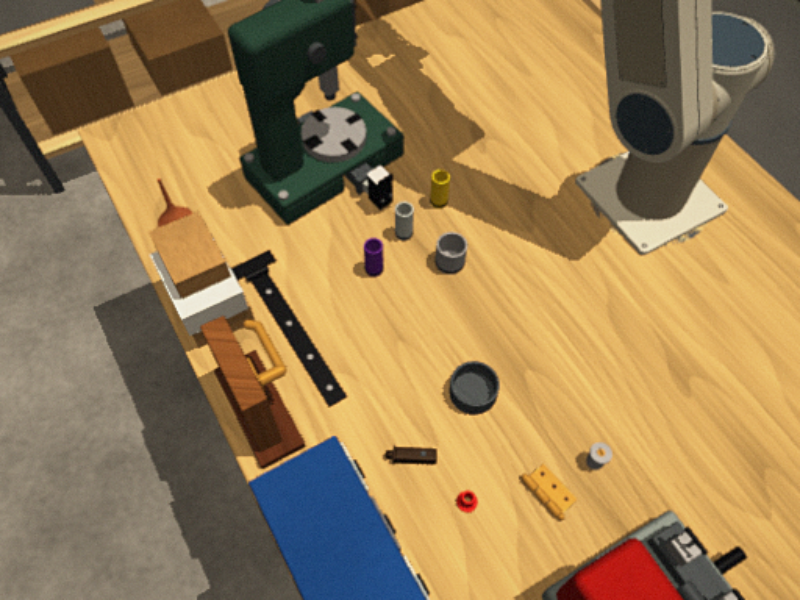

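The top view shows the large cup at (313,333), medium (436,385), small pale cup (487,363), yellow look-alike (507,416), purple look-alike (465,318), rest head (537,362), lock cylinder (209,387). The pale cup between the medium cup and the head is the one that fits cup_small. The scene view agrees, with small at (404,210) and medium at (451,246).

```bash
cat > h.py <<'E'
from workcell import ctrl
import cv2,numpy as np
from scipy.spatial.transform import Rotation as R
def cam(n,T=None):
    p=ctrl.camera_params(n);f=192/np.tan(np.radians(p["vfov"])/2)
    K=np.array([[f,0,p["cx"]],[0,f,p["cy"]],[0,0,1]])
    if n=="wrist":
        o=T or ctrl.get_obs();t=p["tool_from_camera"];A=R.from_rotvec(o["orientation"]).as_matrix()
        return K,p["distortion"],A@t[:3,:3],A@t[:3,3]+o["ee_pos"]
    return K,p["distortion"],R.from_rotvec(p["attitude"]).as_matrix(),p["eye"]
F=np.diag([1,-1,-1])
def ray(c,uv):
    K,d,A,e=c;u=cv2.undistortPoints(np.array([[uv]],float),K,d)[0,0]
    return e,A@F@np.array([u[0],u[1],1])
def atz(c,uv,z):
    e,r=ray(c,uv);return e+r*(z-e[2])/r[2]
def tri(a,b):
    (e,r),(g,s)=a,b
    t=np.linalg.lstsq(np.c_[r,-s],g-e,rcond=None)[0];p,q=e+r*t[0],g+s*t[1];return (p+q)/2,np.linalg.norm(p-q)
def proj(c,P):
    K,d,A,e=c;return cv2.projectPoints((F@A.T@(np.array(P,float)-e).T if np.ndim(P)==1 else ((np.array(P,float)-e)@A@F).T).T.reshape(-1,1,3),np.zeros(3),np.zeros(3),K,d)[0][:,0]
E
python3 - <<'E'
from h import *
ct,cs=cam("top"),cam("scene")
k=512/800
for n,a,b,z in[("large",(313,332),(474,386),40),("med",(436,383),(451,243),60),("small",(488,361),(404,208),80),("lock",(209,386),(599,450),46),("head lip",(537,361),(379,175),92)]:
    a=np.array(a)*k;b=np.array(b)*k
    print(n,atz(ct,a,z).round(),atz(cs,b,z).round(),[np.round(v) for v in tri(ray(ct,a),ray(cs,b))])
a=cv2.imread("pics/top0.png")[170:290,250:450];b=cv2.imread("pics/scene0.png")[90:210,190:390]
cv2.imwrite("pics/crop.png",np.hstack([cv2.resize(x,None,fx=2,fy=2,interpolation=2) if 0 else cv2.resize(x,(400,240)) for x in(a,b)]))
big=np.vstack([cv2.resize(x,(500,300),interpolation=cv2.INTER_CUBIC) for x in(a,b)]);cv2.imwrite("pics/crop.png",big)
E
```

```text
large [547. 180.  40.] [550. 193.  40.] [array([546., 184.,  22.]), np.float64(7.0)]
med [443. -66.  60.] [435. -65.  60.] [array([440., -64.,  66.]), np.float64(6.0)]
small [ 484. -167.   80.] [ 478. -166.   80.] [array([ 482., -165.,   85.]), np.float64(5.0)]
lock [439. 386.  46.] [439. 386.  46.] [array([439., 386.,  46.]), np.float64(1.0)]
head lip [ 483. -259.   92.] [ 485. -251.   92.] [array([ 482., -260.,   81.]), np.float64(4.0)]
```

View pics/crop.png

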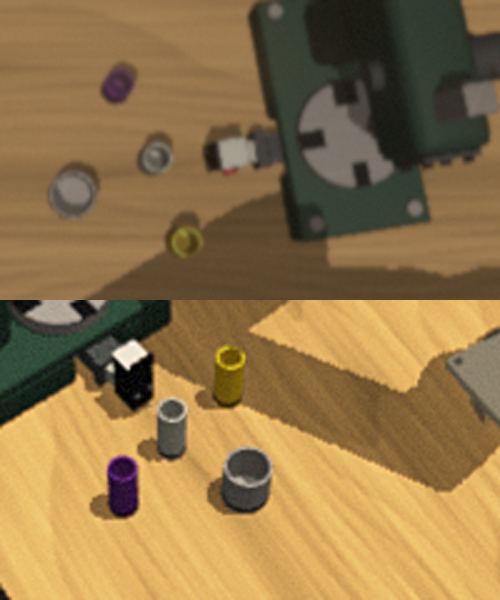

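The crop confirms it: the pale steel cup stands between the medium cup and the black rest head, and the yellow and purple ones are off to the sides. Moving above the pair for a close look.

```bash
python3 -m inch '[[0.59,-0.82,0,0,0,0.28,-1],[0.59,-0.82,0,0,0,0.28,-1],[0.59,-0.82,0,0,0,0.28,-1]]' && python3 -m inch '[[0.6,-1,0,0,0,0,-1],[0.6,-1,0,0,0,0,-1],[0.6,-1,0,0,0,0,-1]]' && python3 -m inch '[[0.8,-1,0,0,0,0,-1],[0.8,-1,0,0,0,0,-1],[0.8,-1,0,0,0,0,-1]]' && python3 -m inch '[[0.4,-0.27,0,0,0,0,-1],[0.4,-0.27,0,0,0,0,-1],[0.4,-0.27,0,0,0,0,-1]]'
python3 - <<'E'
from h import *
o=ctrl.get_obs();c=cam("wrist",o);im=ctrl.get_image("wrist");cv2.imwrite("pics/w1.png",im[:,:,::-1])
cv2.imwrite("pics/w1b.png",cv2.resize(im[:,:,::-1],(768,576)))
import pickle;pickle.dump(c,open("w1.pkl","wb"));print(o["t"],o["qpos"].round(2))
E
```

```text
t: 0.48
ee_pos: [197.2, -467.0, 222.1]
orientation: [-3.139, -0.004, 0.001]
ft_force: [1.1, -1.2, 0.5]
width: 87.7
grasp_force: 0.0
t: 0.85
ee_pos: [287.0, -318.0, 222.6]
orientation: [-3.141, -0.003, 0.0]
ft_force: [-0.2, -0.8, -0.3]
width: 87.7
grasp_force: 0.0
t: 1.23
ee_pos: [404.2, -171.7, 222.8]
orientation: [3.141, 0.003, 0.0]
ft_force: [0.8, -1.1, 0.1]
width: 87.7
grasp_force: 0.0
t: 1.6
ee_pos: [462.9, -132.4, 222.2]
orientation: [-3.141, -0.005, 0.002]
ft_force: [-0.4, 0.0, -1.0]
width: 88.1
grasp_force: 0.0
1.6 [-0.3   0.21  1.94 -0.    0.99  1.26]
```

View pics/w1b.png

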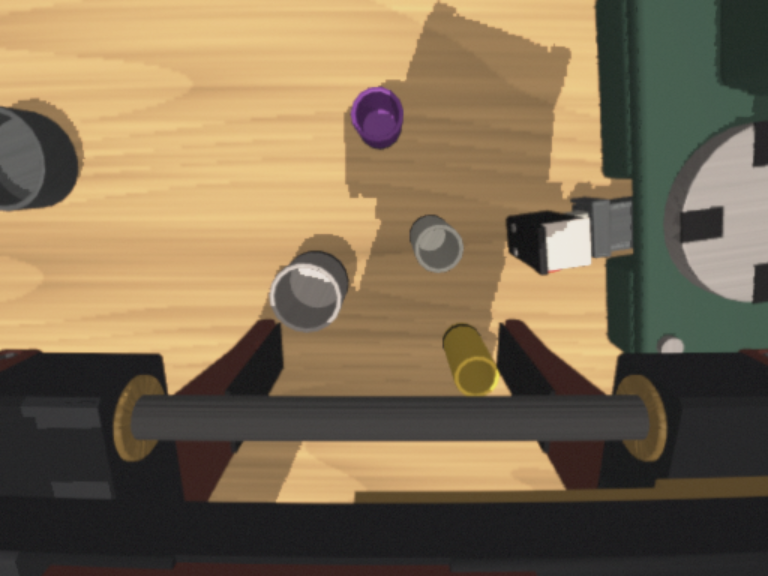

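The wrist view at 768×576 shows the medium rim centred at (306,295), the small rim at (438,246), the head top at (567,244), and the large cup at the left edge.

```bash
python3 - <<'E'
from h import *
import pickle
c=pickle.load(open("w1.pkl","rb"));k=2/3
for n,p,z in[("med",(306,296),60),("medL",(271,293),60),("medR",(341,294),60),("small",(438,247),80),("smL",(414,246),80),("smR",(462,246),80),("h1",(546,220),98),("h2",(590,217),98),("h3",(590,268),98),("h4",(549,272),98),("h1",(546,220),86),("h2",(590,217),86),("h3",(590,268),86),("h4",(549,272),86),("fl",(508,216),12),("fl2",(512,252),12),("base1",(605,175),20),("base2",(609,345),20),("slv1",(633,197),45),("slv2",(580,199),45),("large R",(80,160),20),("yel",(478,375),80),("pur",(377,112),80)]:
    print(n,atz(c,np.array(p)*k,z).round(1))
E
```

```text
med [437.3 -66.5  60. ]
medL [439.7 -38.7  60. ]
medR [439.1 -94.4  60. ]
small [ 480.3 -167.7   80. ]
smL [ 480.9 -150.3   80. ]
smR [ 481.1 -185.1   80. ]
h1 [ 502.  -237.9   98. ]
h2 [ 504.3 -267.7   98. ]
h3 [ 469.2 -271.9   98. ]
h4 [ 466.2 -243.3   98. ]
h1 [ 500.9 -242.3   86. ]
h2 [ 503.2 -273.4   86. ]
h3 [ 466.6 -277.7   86. ]
h4 [ 463.5 -248.    86. ]
fl [ 496.9 -235.8   12. ]
fl2 [ 465.2 -241.6   12. ]
base1 [ 532.6 -313.3   20. ]
base2 [ 380.  -336.6   20. ]
slv1 [ 515.8 -325.6   45. ]
slv2 [ 513.7 -283.1   45. ]
large R [543.9 128.5  20. ]
yel [ 379.3 -202.4   80. ]
pur [ 572.1 -123.8   80. ]
```

```bash
python3 -m inch '[[-0.163,-0.437,0,0,0,0,-1],[-0.163,-0.437,0.4,0,0,0,-1],[-0.163,-0.437,0.67,0,0,0,-1],[-0.163,-0.437,0.67,0,0,0,-1],[-0.163,-0.437,0.67,0,0,0,-1]]'
python3 - <<'E'
from h import *
o=ctrl.get_obs();c=cam("wrist",o);im=ctrl.get_image("wrist");
print(o["ee_pos"].round(1),o["orientation"].round(3));p=proj(c,np.array([[438.5,-66.5,60],[438.5,-38,60],[438.5,-95,60],[480.5,-167.7,80]]));print(p.round())
im=im[:,:,::-1].copy()
for q in p:cv2.circle(im,tuple(int(v) for v in q.round()),3,(0,0,255),1)
cv2.imwrite("pics/w2.png",cv2.resize(im,(640,480)))
E
```

```text
t: 2.28
ee_pos: [439.0, -68.3, 123.3]
orientation: [3.141, 0.0, 0.001]
ft_force: [-0.1, -0.3, -0.5]
width: 87.9
grasp_force: 0.0
[439.  -68.3 123.3] [3.141e+00 0.000e+00 1.000e-03]
[[257. 201.]
 [223. 201.]
 [291. 201.]
 [395. 154.]]
```

View pics/w2.png

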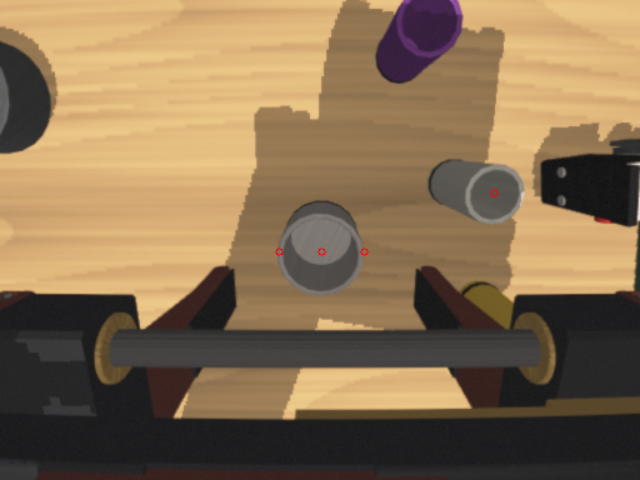

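The projected rim markers sit on the medium cup's rim at (321,253) and on the small cup's at (495,192). Descending and gripping.

```bash
python3 -m inch '[[0,-0.01,0.3,0,0,0,-1],[0,-0.01,0.555,0,0,0,-1],[0,-0.01,0.555,0,0,0,-1],[0,-0.01,0.555,0,0,0,-1]]' && python3 -m inch '[[0,0,0,0,0,0,1],[0,0,0,0,0,0,1],[0,0,0,0,0,0,1],[0,0,0,0,0,0,1],[0,0,0,0,0,0,1],[0,0,0,0,0,0,1]]'
```

```text
t: 2.82
ee_pos: [439.9, -66.2, 40.6]
orientation: [3.141, 0.003, 0.004]
ft_force: [-0.1, 0.7, 0.3]
width: 88.0
grasp_force: 0.0
t: 3.58
ee_pos: [439.0, -65.8, 39.4]
orientation: [3.142, 0.003, 0.001]
ft_force: [-0.5, -0.0, 7.9]
width: 57.8
grasp_force: 30.0
```

```bash
python3 -m inch '[[0,0,-0.3,0,0,0,1],[0,0,-0.6,0,0,0,1],[0.2,-0.3,-0.8,0,0,0,1],[0.4,-0.6,-0.8,0,0,0,1],[0.5,-0.9,-0.8,0,0,0,1],[0.5,-0.9,-0.8,0,0,0,1]]' && python3 -m inch '[[0.2,-0.2,0,0,0,0,1],[0.2,-0.2,0,0,0,0,1],[0.2,-0.2,0,0,0,0,1]]'
python3 - <<'E'
from h import *
import pickle
o=ctrl.get_obs();c=cam("wrist",o);im=ctrl.get_image("wrist");pickle.dump(c,open("w3.pkl","wb"))
print(o["t"],o["ee_pos"].round(1),o["orientation"].round(3),o["ft_force"].round(1));im=im[:,:,::-1].copy()
p=proj(c,[547.,185,40]);print(p)
cv2.imwrite("pics/w3.png",cv2.resize(im,(768,576)))
E
```

```text
t: 4.32
ee_pos: [514.1, 71.9, 158.7]
orientation: [-3.141, -0.009, -0.0]
ft_force: [0.2, -0.1, -2.1]
width: 57.3
grasp_force: 30.0
t: 4.7
ee_pos: [542.1, 98.5, 158.3]
orientation: [3.141, 0.003, -0.004]
ft_force: [-0.4, -0.2, -2.4]
width: 57.9
grasp_force: 30.0
4.7 [542.1  98.5 158.3] [ 3.141e+00  3.000e-03 -4.000e-03] [-0.4 -0.2 -2.4]
[[174.18743043 180.1624919 ]]
```

View pics/w3.png

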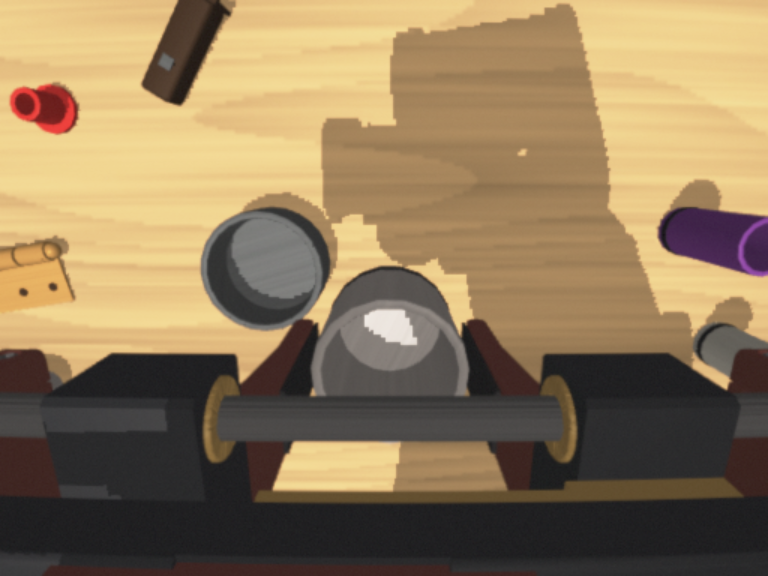

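The large cup's rim is centred at about (262,270), and the medium cup is held upright in the fingers.

```bash
python3 - <<'E'
from h import *
import pickle
c=pickle.load(open("w3.pkl","rb"))
for p in[(262,269.5),(202,269),(323,269),(262,210),(262,329)]:print(atz(c,np.array(p)/1.5,40).round(1))
E
```

```text
[547.5 184.5  40. ]
[547.8 225.6  40. ]
[547.9 143.   40. ]
[587.4 181.7  40. ]
[504.8 187.5  40. ]
```

```bash
python3 -m inch '[[0.037,-0.3,0,0,0,0,1],[0.037,-0.573,0,0,0,0,1],[0.037,-0.573,0.2,0,0,0,1],[0.037,-0.573,0.3,0,0,0,1],[0.037,-0.573,0.3,0,0,0,1]]' && python3 - <<'E'
from h import *
o=ctrl.get_obs();c=cam("wrist",o);im=ctrl.get_image("wrist");
print(o["t"],o["ee_pos"].round(1));im=im[:,:,::-1].copy()
th=np.linspace(0,6.28,60)
for r,z,ctr in((42,40,(547,184.5)),(29,56,(547,184.5))):
  for q in proj(c,np.c_[ctr[0]+r*np.cos(th),ctr[1]+r*np.sin(th),th*0+z]):cv2.circle(im,tuple(int(v) for v in q.round()),1,(0,0,255),-1)
cv2.imwrite("pics/w4.png",cv2.resize(im,(768,576)))
E
```

```text
t: 5.38
ee_pos: [547.4, 184.1, 112.7]
orientation: [3.14, 0.001, -0.005]
ft_force: [-0.1, -0.0, -2.1]
width: 57.5
grasp_force: 30.0
5.375 [547.4 184.1 112.7]
```

View pics/w4.png

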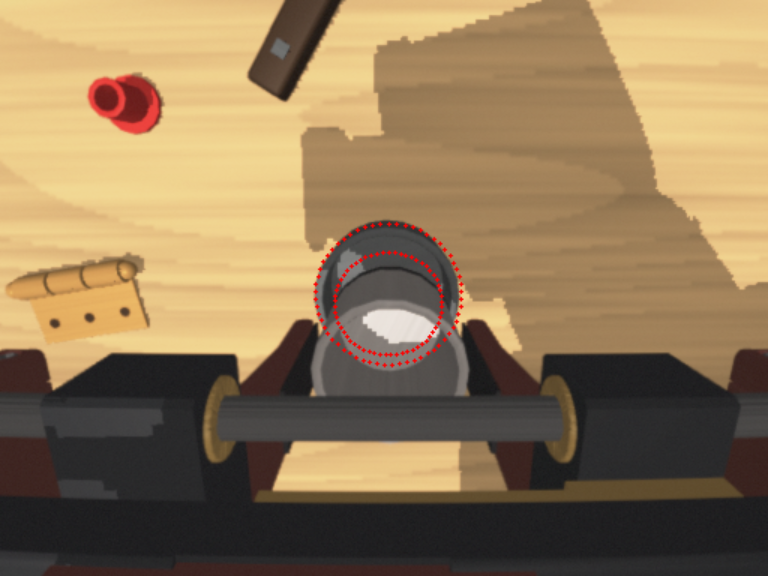

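The predicted rim matches the large cup and the held cup is centred over it. Lowering.

```bash
python3 -m inch '[[0.005,0,0.15,0,0,0,1],[0.005,0,0.3,0,0,0,1],[0.005,0,0.4,0,0,0,1],[0.005,0,0.45,0,0,0,1],[0.005,0,0.455,0,0,0,1],[0.005,0,0.455,0,0,0,1]]'
```

```text
t: 6.18
ee_pos: [550.0, 185.5, 46.3]
orientation: [-3.141, -0.003, -0.001]
ft_force: [-0.2, 0.3, -2.2]
width: 57.9
grasp_force: 30.0
```

```bash
python3 -m inch '[[0,0,0.015,0,0,0,1],[0,0,0.015,0,0,0,1],[0,0,0.015,0,0,0,1]]' && python3 -m inch '[[0,0,0,0,0,0,-1],[0,0,0,0,0,0,-1],[0,0,0,0,0,0,-1],[0,0,0,0,0,0,-1]]' && python3 -m inch '[[0,0,-0.4,0,0,0,-1],[0,0,-0.8,0,0,0,-1],[0,0,-0.8,0,0,0,-1],[0,0,-0.8,0,0,0,-1]]'
python3 - <<'E'
from h import *
o=ctrl.get_obs();c=cam("wrist",o);im=ctrl.get_image("wrist");
import pickle;pickle.dump(c,open("w5.pkl","wb"))
print(o["t"],o["ee_pos"].round(1));im=im[:,:,::-1].copy()
cv2.imwrite("pics/w5.png",cv2.resize(im,(768,576)))
E
```

```text
t: 6.55
ee_pos: [549.6, 185.4, 43.5]
orientation: [-3.142, -0.003, -0.0]
ft_force: [-0.2, 0.4, -2.2]
width: 57.6
grasp_force: 30.0
t: 7.05
ee_pos: [549.6, 185.4, 43.5]
orientation: [-3.141, -0.003, -0.0]
ft_force: [-0.7, 0.9, 0.3]
width: 87.5
grasp_force: 0.0
t: 7.55
ee_pos: [549.2, 185.3, 163.3]
orientation: [3.142, 0.003, -0.0]
ft_force: [-0.3, -0.1, -0.8]
width: 87.8
grasp_force: 0.0
7.55 [549.2 185.3 163.3]
```

View pics/w5.png

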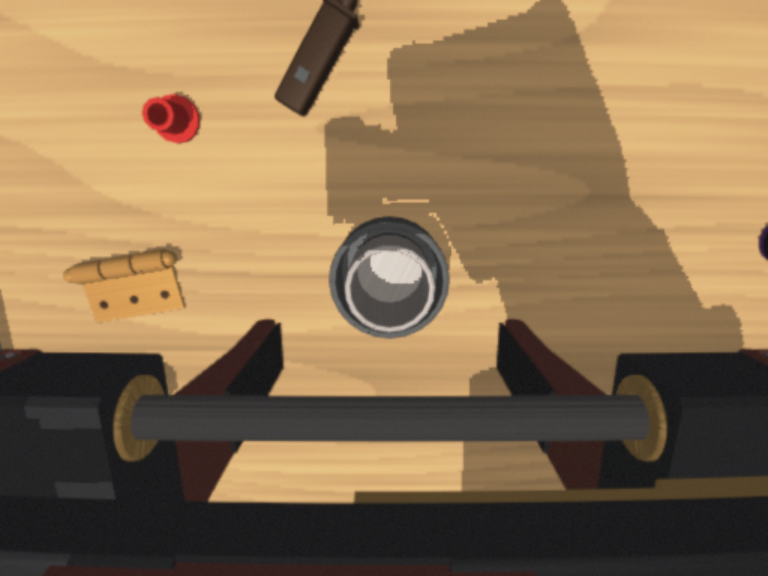

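The medium cup sits inside the large one, with its rim centred at (390,291). On to the small cup.

```bash
python3 - <<'E'
from h import *
import pickle
c=pickle.load(open("w5.pkl","rb"))
for p in[(390,291.5),(343,290),(437,290)]:print(atz(c,np.array(p)/1.5,64).round(1))
E
python3 -m inch '[[-0.2,0.9,0,0,0,0,-0.35],[-0.2,0.9,0,0,0,0,-0.35],[-0.2,0.9,0,0,0,0,-0.35]]' && python3 -m inch '[[-0.2,0.9,0,0,0,0,-0.35],[-0.2,0.9,0,0,0,0,-0.35],[-0.2,0.9,0,0,0,0,-0.35]]' && python3 -m inch '[[-0.06,0.55,0,0,0,0,-0.35],[-0.06,0.55,0,0,0,0,-0.35],[-0.06,0.55,0,0,0,0,-0.35]]'
```

```text
[544.8 184.6  64. ]
[545.7 214.6  64. ]
[545.9 154.6  64. ]
t: 7.98
ee_pos: [517.4, 47.6, 161.5]
orientation: [3.141, -0.002, -0.007]
ft_force: [-0.2, 0.6, 0.8]
width: 61.6
grasp_force: 0.0
t: 8.35
ee_pos: [488.8, -86.8, 162.2]
orientation: [-3.141, 0.002, 0.004]
ft_force: [-0.5, 0.1, 0.7]
width: 59.4
grasp_force: 0.0
t: 8.72
ee_pos: [481.2, -167.4, 162.6]
orientation: [-3.141, -0.0, 0.002]
ft_force: [-0.6, 0.9, 0.3]
width: 59.3
grasp_force: 0.0
```

```bash
python3 -m inch '[[0,0,0.35,0,0,0,-0.35],[0,0,0.6,0,0,0,-0.35],[0,0,0.684,0,0,0,-0.35],[0,0,0.684,0,0,0,-0.35]]' && python3 -m inch '[[0,0,0,0,0,0,1],[0,0,0,0,0,0,1],[0,0,0,0,0,0,1],[0,0,0,0,0,0,1],[0,0,0,0,0,0,1]]' && python3 -m inch '[[0,0,-0.3,0,0,0,1],[0,0,-0.7,0,0,0,1],[0,0,-0.9,0,0,0,1],[0,-0.3,-0.9,0,0,0,1],[0.2,-0.7,-0.9,0,0,0,1],[0.2,-0.9,-0.9,0,0,0,1],[0.2,-0.9,-0.9,0,0,0,1]]'
```

```text
t: 9.22
ee_pos: [481.2, -166.1, 60.3]
orientation: [-3.141, -0.005, 0.003]
ft_force: [-0.8, 0.6, 0.6]
width: 59.0
grasp_force: 0.0
t: 9.85
ee_pos: [481.9, -167.6, 61.8]
orientation: [3.141, 0.003, 0.003]
ft_force: [-1.1, -0.5, 7.1]
width: 35.5
grasp_force: 30.0
t: 10.72
ee_pos: [510.5, -30.3, 195.6]
orientation: [-3.141, -0.008, 0.001]
ft_force: [0.8, -0.6, -1.9]
width: 35.0
grasp_force: 30.0
```

```bash
python3 -m inch '[[0.12,-0.8,0,0,0,0,1],[0.12,-0.8,0,0,0,0,1],[0.12,-0.8,0,0,0,0,1]]' && python3 -m inch '[[0.12,-0.63,0,0,0,0,1],[0.12,-0.63,0,0,0,0,1],[0.12,-0.63,0.2,0,0,0,1],[0.12,-0.63,0.2,0,0,0,1]]' && python3 - <<'E'
from h import *
o=ctrl.get_obs();c=cam("wrist",o);im=ctrl.get_image("wrist");
print(o["t"],o["ee_pos"].round(1));im=im[:,:,::-1].copy()
th=np.linspace(0,6.28,60);x,y,z0=o["ee_pos"]
for r,z,a,b in((29,64,545.5,184.6),(18,z0+19.5,x,y),(18,z0-60,x,y)):
  for q in proj(c,np.c_[a+r*np.cos(th),b+r*np.sin(th),th*0+z]):cv2.circle(im,tuple(int(v) for v in q.round()),0,(0,0,255),-1)
cv2.imwrite("pics/w6.png",cv2.resize(im,(768,576)))
E
```

```text
t: 11.1
ee_pos: [529.0, 90.1, 195.7]
orientation: [-3.141, -0.009, -0.0]
ft_force: [-0.4, -0.4, -2.9]
width: 35.4
grasp_force: 30.0
t: 11.6
ee_pos: [544.7, 180.5, 163.7]
orientation: [3.14, 0.002, -0.008]
ft_force: [-0.1, -0.7, -3.7]
width: 35.0
grasp_force: 30.0
11.6 [544.7 180.5 163.7]
```

View pics/w6.png

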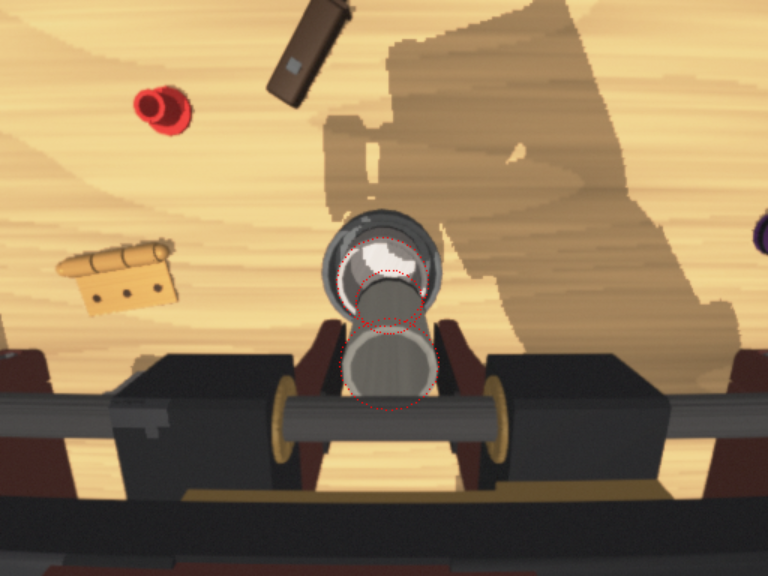

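The small cup is held about 3 mm towards -x of the finger line; the medium cup is at (382,280). Correcting for that and lowering.

```bash
python3 -m inch '[[0.027,-0.03,0,0,0,0,1],[0.027,-0.03,0.1,0,0,0,1],[0.027,-0.03,0.3,0,0,0,1],[0.027,-0.03,0.45,0,0,0,1],[0.027,-0.03,0.55,0,0,0,1],[0.027,-0.03,0.61,0,0,0,1],[0.027,-0.03,0.61,0,0,0,1],[0.027,-0.03,0.61,0,0,0,1]]'
```

```text
t: 12.65
ee_pos: [551.1, 187.0, 75.0]
orientation: [-3.141, -0.003, -0.002]
ft_force: [-0.0, -0.3, -2.9]
width: 34.9
grasp_force: 30.0
```

```bash
python3 -m inch '[[-0.012,0.012,0.02,0,0,0,1],[-0.012,0.012,0.035,0,0,0,1],[-0.012,0.012,0.04,0,0,0,1],[-0.012,0.012,0.04,0,0,0,1]]'
```

```text
t: 13.15
ee_pos: [549.2, 185.0, 69.8]
orientation: [-3.142, -0.003, -0.002]
ft_force: [-3.8, -2.4, 11.1]
width: 35.6
grasp_force: 30.0
```

```bash
python3 -m inch '[[0,0,0,0,0,0,-0.35],[0,0,0,0,0,0,-0.35],[0,0,0,0,0,0,-0.35],[0,0,0,0,0,0,-0.35]]' && python3 -m inch '[[0,0,-0.3,0,0,0,-0.35],[0,0,-0.7,0,0,0,-0.35],[0,0,-0.9,0,0,0,-0.35],[0,0,-0.9,0,0,0,-0.35]]'
python3 - <<'E'
from h import *
o=ctrl.get_obs();im=ctrl.get_image("wrist")[:,:,::-1];s=ctrl.get_image("scene")[:,:,::-1]
print(o["qpos"].round(2))
cv2.imwrite("pics/w7.png",np.hstack([cv2.resize(im[100:300,150:350],(400,400)),cv2.resize(s[200:300,250:350],(400,400))]))
E
```

```text
t: 13.65
ee_pos: [548.7, 185.1, 68.2]
orientation: [3.142, 0.003, -0.0]
ft_force: [-0.6, -0.1, 0.4]
width: 59.2
grasp_force: 0.0
t: 14.15
ee_pos: [550.4, 185.6, 206.0]
orientation: [-3.14, -0.003, -0.008]
ft_force: [0.5, -0.1, -0.3]
width: 59.1
grasp_force: 0.0
[0.3  0.38 1.75 0.   1.01 1.87]
```

View pics/w7.png

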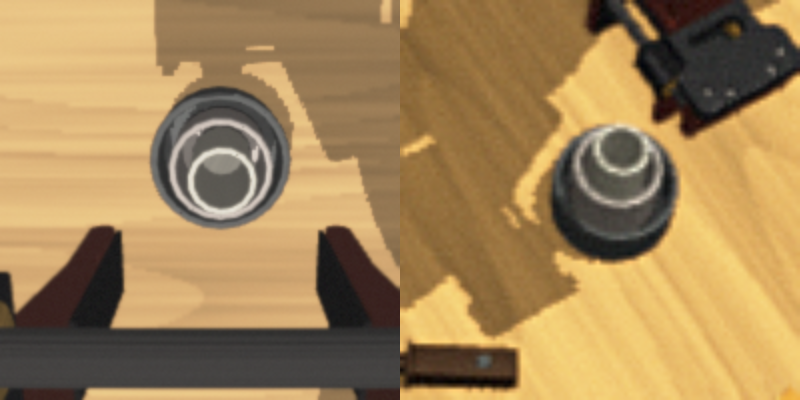

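All three cups are nested (seen from both wrist and scene views). Now over to the end rest, turning the fingers to close along the press's x (yaw 8.7°).

```bash
python3 -m inch '[[-0.14,0.81,0,0,0,0,-1],[-0.14,0.81,0,0,0,0,-1],[-0.14,0.81,0,0,0,0,-1]]' && python3 -m inch '[[-0.14,0.81,0,0,0,0,-1],[-0.14,0.81,0,0,0,0,-1],[-0.14,0.81,0,0,0,0,-1]]' && python3 -m inch '[[-0.14,0.81,0,0,0,0,-1],[-0.14,0.81,0,0,0,0,-1],[-0.14,0.81,0,0,0,0,-1]]' && python3 -m inch '[[0,0,0,0,0,-0.2,-1],[0,0,0,0,0,-0.4,-1],[0,0,0,0,0,-0.6,-1],[0,0,0,0,0,-0.731,-1],[0,0,0,0,0,-0.731,-1]]' && python3 -m inch '[[0,0,0,0,0,-0.2,-1],[0,0,0,0,0,-0.4,-1],[0,0,0,0,0,-0.6,-1],[0,0,0,0,0,-0.731,-1],[0,0,0,0,0,-0.731,-1]]' && python3 -m inch '[[0,0,0,0,0,-0.2,-1],[0,0,0,0,0,-0.4,-1],[0,0,0,0,0,-0.6,-1],[0,0,0,0,0,-0.731,-1],[0,0,0,0,0,-0.731,-1]]'
python3 - <<'E'
from h import *
import pickle
o=ctrl.get_obs();c=cam("wrist",o);im=ctrl.get_image("wrist");cv2.imwrite("pics/w8.png",im[:,:,::-1]);pickle.dump(c,open("w8.pkl","wb"))
A=R.from_rotvec(o["orientation"]).as_matrix();print(o["qpos"].round(2),"toolx",A[:,0].round(3),"tooly",A[:,1].round(3))
def red(im):
    h=cv2.cvtColor(im,cv2.COLOR_RGB2HSV);m=(((h[...,0]<6)|(h[...,0]>174))&(h[...,1]>170)&(h[...,2]>60)).astype(np.uint8)
    n,_,s,ce=cv2.connectedComponentsWithStats(m)
    return [(s[i].tolist(),ce[i].round(1)) for i in range(1,n) if s[i][4]>8]
print(red(im),"pred",proj(c,[485-24*.988,-260-24*.151,69]).round())
for s,ce in red(im):print(atz(c,ce,66).round(1))
K,d,*_=c
c2=(K,d,)+tuple(cam("wrist",dict(orientation=np.array([np.pi,0,0]),ee_pos=np.array([439,-67.8,123.0])))[2:])
w1=cv2.imread("pics/w1.png")[:,:,::-1].copy();print("w1")
for s,ce in red(w1):print(s,ce,atz(pickle.load(open("w1.pkl","rb")),ce,66).round(1))
E
```

```text
t: 14.62
ee_pos: [525.9, 60.4, 201.3]
orientation: [3.141, -0.004, -0.007]
ft_force: [0.0, 0.4, 0.2]
width: 85.1
grasp_force: 0.0
t: 15.0
ee_pos: [506.2, -60.2, 201.9]
orientation: [-3.141, 0.004, 0.004]
ft_force: [-0.8, 0.7, 0.2]
width: 88.0
grasp_force: 0.0
t: 15.38
ee_pos: [486.4, -181.1, 202.3]
orientation: [-3.141, 0.003, 0.002]
ft_force: [0.4, 0.1, -0.2]
width: 88.1
grasp_force: 0.0
t: 16.0
ee_pos: [486.9, -177.4, 202.6]
orientation: [-3.01, -0.894, 0.001]
ft_force: [0.1, 0.1, -0.2]
width: 87.8
grasp_force: 0.0
t: 16.62
ee_pos: [486.7, -178.4, 202.9]
orientation: [-2.637, -1.706, 0.0]
ft_force: [-0.1, 0.2, -1.0]
width: 87.7
grasp_force: 0.0
t: 17.25
ee_pos: [486.6, -178.9, 203.1]
orientation: [-2.048, -2.382, -0.0]
ft_force: [-0.3, 0.4, -0.6]
width: 87.7
grasp_force: 0.0
[-0.38  0.29  1.88  0.    0.97 -0.53] toolx [-0.15   0.989  0.   ] tooly [ 0.989  0.15  -0.   ]
[([227, 236, 3, 14, 35], array([228. , 242.9]))] pred [[226. 250.]]
[ 462.  -256.1   66. ]
w1
```

The red button is at (228,243) in the wrist image; its silhouette and the corner fixes put the head's middle at about (484,-257), with the fingers already aligned. Descending over the head.

```bash
python3 -m inch '[[-0.25,-0.05,0,0,0,0,-1],[-0.509,-0.095,0.2,0,0,0,-1],[-0.509,-0.095,0.4,0,0,0,-1],[-0.509,-0.095,0.4,0,0,0,-1],[-0.509,-0.095,0.4,0,0,0,-1]]'
python3 - <<'E'
from h import *
import pickle
o=ctrl.get_obs();c=cam("wrist",o);im=ctrl.get_image("wrist")
h=cv2.cvtColor(im,cv2.COLOR_RGB2HSV);m=(((h[...,0]<6)|(h[...,0]>174))&(h[...,1]>170)&(h[...,2]>60)).astype(np.uint8)
n,_,s,ce=cv2.connectedComponentsWithStats(m);print([(s[i].tolist(),ce[i].round(1),atz(c,ce[i],60).round(1)) for i in range(1,n) if s[i][4]>8])
H=np.array([484,-256.5,0]);X=np.array([.988,.15,0]);Y=np.array([-.15,.988,0])
for n,a,b,z in[("lip front top",0,20,98),("front bottom",0,20,12),("back top",0,-20,86),("L top",-17,15,98),("R top",17,15,98)]:print(n,proj(c,H+a*X+b*Y+[0,0,z]).round())
u=int(proj(c,H+[0,0,98])[0,0]);g=cv2.cvtColor(im,cv2.COLOR_RGB2GRAY)
print(u,"col:",[int(v) for v in g[130:340:3,u]])
r=int(proj(c,H+18*Y+[0,0,98])[0,1])-2;print(r,"row:",[int(v) for v in g[r,180:330:3]])
E
```

```text
t: 17.92
ee_pos: [484.5, -257.0, 144.1]
orientation: [2.046, 2.384, 0.0]
ft_force: [0.3, -0.3, -0.1]
width: 88.5
grasp_force: 0.0
[([232, 182, 5, 19, 86], array([234.2, 191.1]), array([ 461.9, -258.1,   60. ]))]
lip front top [[259. 180.]]
front bottom [[259. 163.]]
back top [[259. 224.]]
L top [[236. 187.]]
R top [[281. 187.]]
258 col: [116, 119, 117, 118, 116, 117, 114, 115, 115, 115, 112, 27, 26, 23, 23, 23, 32, 40, 59, 170, 171, 171, 171, 171, 170, 169, 171, 171, 169, 168, 169, 151, 64, 70, 71, 73, 71, 71, 70, 70, 72, 72, 73, 42, 45, 51, 59, 55, 65, 69, 72, 72, 73, 70, 71, 48, 44, 43, 44, 43, 43, 43, 44, 46, 109, 187, 91, 79, 72, 32]
180 row: [130, 120, 124, 133, 132, 131, 129, 124, 125, 123, 121, 124, 127, 126, 128, 128, 122, 122, 117, 48, 42, 41, 42, 42, 40, 40, 43, 39, 41, 40, 40, 40, 39, 41, 129, 133, 131, 131, 133, 127, 126, 132, 134, 137, 127, 127, 129, 133, 138, 136]
```

Everything matches the prediction to within about 2 mm. Going down, then squeezing.

```bash
python3 -m inch '[[0,0,0.3,0,0,0,-1],[0,0,0.55,0,0,0,-1],[0,0,0.687,0,0,0,-1],[0,0,0.687,0,0,0,-1],[0,0,0.687,0,0,0,-1]]' && python3 -m inch '[[0,0,0,0,0,0,1],[0,0,0,0,0,0,1],[0,0,0,0,0,0,1],[0,0,0,0,0,0,1],[0,0,0,0,0,0,1],[0,0,0,0,0,0,1]]'
```

```text
t: 18.6
ee_pos: [485.2, -257.5, 41.8]
orientation: [2.043, 2.384, 0.001]
ft_force: [-0.2, 1.3, -0.1]
width: 87.5
grasp_force: 0.0
t: 19.35
ee_pos: [483.2, -257.2, 40.2]
orientation: [-2.043, -2.385, 0.001]
ft_force: [-4.3, -2.4, 1.8]
width: 35.8
grasp_force: 30.0
```

Width 36 mm, so the button is fully in. Drawing out.

```bash
python3 -m inch '[[0.1,0,0,0,0,0,1],[0.25,0,0,0,0,0,1],[0.4,0,0,0,0,0,1],[0.55,0,0,0,0,0,1],[0.7,0,0,0,0,0,1],[0.85,0,0,0,0,0,1],[0.97,0,0,0,0,0,1],[0.97,0,0,0,0,0,1],[0.97,0,0,0,0,0,1]]'; python3 -c "
from workcell import ctrl;o=ctrl.get_obs();print(o['ee_pos'],o['ft_force'],o['moment'])"
```

```text
t: 20.48
ee_pos: [460.8, -113.6, 40.2]
orientation: [-2.042, -2.385, 0.002]
ft_force: [-4.7, -5.7, 3.4]
width: 35.9
grasp_force: 30.0
[ 460.79887591 -113.593318     40.22288244] [-4.71637623 -5.71479777  3.40284543] [-0.88860783  0.66619107  0.12570974]
```

```bash
python3 -m inch '[[0.04,0,0,0,0,0,1],[0.08,0,0,0,0,0,1],[0.1,0,0,0,0,0,1],[0.1,0,0,0,0,0,1],[0.1,0,0,0,0,0,1]]'; python3 -m inch '[[0.01,0,0,0,0,0,1],[0.015,0,0,0,0,0,1],[0.015,0,0,0,0,0,1]]'
```

```text
t: 21.1
ee_pos: [458.5, -99.1, 40.2]
orientation: [-2.043, -2.385, 0.002]
ft_force: [-5.9, -5.7, 3.2]
width: 35.5
grasp_force: 30.0
t: 21.48
ee_pos: [458.5, -98.8, 40.2]
orientation: [2.042, 2.386, -0.004]
ft_force: [-6.7, -20.6, 1.4]
width: 36.0
grasp_force: 30.0
```

```bash
python3 - <<'E'
from h import *
o=ctrl.get_obs();c=cam("wrist",o);im=ctrl.get_image("wrist");ct=cam("top");top=ctrl.get_image("top");t0=cv2.imread("pics/top0.png")[:,:,::-1]
g=cv2.cvtColor(im,cv2.COLOR_RGB2GRAY)
Y=np.array([-.15,.988,0]);P=o["ee_pos"]*[1,1,0]
for b in(17,20,23):
  for z in(12,98):print(b,z,proj(c,P+b*Y+[0,0,z]).round(1))
print([int(v) for v in g[100:220:3,259]])
d=(np.abs(top.astype(int)-t0).sum(2)>120).astype(np.uint8)
n,_,s,ce=cv2.connectedComponentsWithStats(cv2.morphologyEx(d,cv2.MORPH_OPEN,np.ones((3,3))))
print([s[i].tolist() for i in range(1,n) if s[i][4]>15]); print(o["t"],o["ft_force"].round(1),o["width"])
E
```

```text
17 12 [[259.5 190.8]]
17 98 [[259.4 244.5]]
20 12 [[259.5 186.6]]
20 98 [[259.4 237.6]]
23 12 [[259.6 182.3]]
23 98 [[259.4 230.6]]
[132, 135, 134, 135, 134, 134, 135, 135, 134, 134, 136, 135, 135, 136, 134, 133, 134, 133, 134, 133, 132, 131, 130, 131, 130, 129, 128, 128, 97, 27, 26, 26, 26, 24, 28, 27, 24, 28, 25, 23]
[[263, 205, 69, 32, 803], [332, 228, 6, 10, 48], [301, 231, 16, 9, 89], [314, 241, 5, 10, 45], [274, 242, 11, 9, 70], [200, 246, 116, 62, 2882], [326, 249, 172, 83, 7458], [313, 305, 38, 24, 374], [243, 319, 3, 6, 18], [217, 321, 154, 63, 4283], [473, 360, 32, 24, 631]]
21.475 [ -6.7 -20.6   1.4] 35.97804612580761
```

The head is at the hard stop with no slip in the grip and the button in. Handing in.

```bash
python3 -c "
from workcell import ctrl;print(ctrl.close_job())"
```

```text
the job is handed in; nothing more can be done
None
```

I nested the three cups by size and drew the end rest out about 160 mm to its second stop. I handed the job in at about 21.5 s with the button still squeezed in; no verdict was returned.

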